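# Load the bath caddy and lock its sprung leg at the length mark

## Robot

A 7-joint arm with a two-finger parallel gripper is mounted at the origin on the work surface. World frame = base frame: x ahead of the robot, y to its left, z up, the work surface at z = 0. Lengths are in m, angles in rad, forces in N, time in s.
With the tool pointing down it reaches from about 0.425 to 0.875 m from the base axis. Payload 4.7 kg.
Tool frame: the origin (TCP) lies at the very end of the fingers, on their centre line; the grasp point (between the pads) lies 19 mm behind it; z points along the fingers, y is the line along which they close (so a half turn about z gives the same grasp; the last joint's range is limited). The gripper opens to 87 mm and grips with 3 to 60 N. Pads are 19 mm wide; open, the fingers measure 117 mm over their backs; the gripper's body (75 mm by 190 mm) begins 51 mm behind the grasp point.
Start: joints at [1.211, 0.321, -0.07, 1.45, 0.023, 1.371, -0.057], TCP at [0.237, -0.605, 0.223] pointing down, gripper open.
Joint ranges: [-2.86, 2.86], [-0.3, 2.09], [-1.38, 1.24], [0.06, 2.45], [-1.56, 4.7], [0.09, 2.05], [-2.69, 2.69]. Speed limits (rad/s): [2.57, 2.57, 3.14, 3.14, 3.14, 3.14, 3.14].

## Interface

Orientations are given as a rotation vector (axis times angle).
In Python, from bench import ctrl, get_image, job gives the robot as it stands.
- The arm moves only by the shell command python3 -m crank 'ROWS' [FORCE]. ROWS is JSON, a list that holds one entry, the list of rows, each a list of 5 numbers: the shift along the tool's x, y, z in mm, then the turn about the tool's z in rad, then the closure, from -1 (fully open) to 1 (shut), so that 0 is half open. A call has 1 to 10 rows; each row shifts and turns the commanded pose from where the row before left it, along the tool's axes as they then stand; what a row does not reach is not made up. A row lasts 1/12 s, in which the tool goes at most 41.7 mm and 7.16 degrees, less where a joint would pass 70% of its speed; a pose out of reach is approached as far as the arm can. A call with a gripper value outside its range is refused whole. The fingers move at their own pace and stop on an object; FORCE is the grip in N (left out, the last holds). Time passes only in rows, so rows that do not move let the fingers close. It gives the time, the measured TCP pose, the force, the opening and the grip force at its end, in the units of the state.
- ctrl.get_state(): the state, without advancing time (a new reading comes with each control period).
- get_image(name): name is "scene" or "side" or "wrist"; returns a dict with "pixels" (400x640x3 uint8, red, green, blue), "fx", "fy", "cx", "cy" (pixels), "T" (4x4, takes a point from camera to world coordinates); the wrist camera has in their place "T_tool_cam" (4x4, takes a point from camera to tool coordinates, whose origin is the TCP and whose axes are the flange's). Camera axes: x right, y down, z forward; pixel columns grow to the right and rows downward; lengths in m; the calibration is good to about 2 mm. A picture is of the moment at which its call begins: read the wrist's pose just before it. There is no depth.
- job.close_job(): hands the job in; it is judged then, once.
The state is a dict: "time": time; "joint_positions": joint angles; "qd": joint speeds; "joint_torque": joint torques, N m; "position": TCP position; "tool_rot": TCP orientation; "ft_force": force on the tool from outside, world axes, zero at the start; "torque": the same for the moment, N m; "grip_width": opening from 0.0 (shut) to 1.0 (fully open); "grip_force": force on a finger pad.
Only numpy, scipy, OpenCV 4.12 (cv2) and the standard library are available. Lean on these libraries where they do the work, as an engineer would, in place of code of your own. Each camera call takes 0.05 s, during which the arm holds its last target. There are 200 camera calls.

## Task

Get the bath caddy ready: pick the round soap off its tray and lower it gently, without dropping it, into the caddy's deep cup and let go of it. Then take the sprung leg by the cam lever on its head, press it straight down until the underside of the black rubber ring on the leg is level with the top of the grey collar, and, holding it at that mark, swing the lever closed, so that it lies right over the tongue of the head. Finish still holding the leg by the lever, at the mark and closed (do not let go), and leave everything else standing where it is.

Things in the scene. Friction and masses are not known exactly. Their poses are not given: they have to be found in the camera images.
- caddy: the bath caddy, fixed to the shelf, mid-shelf, turned up to 0.4 rad: a steel plate 150 mm (x) by 310 mm (y), 12 mm thick, with a deep white ceramic cup at its +y end (axis at y = +80 mm) and an upright sleeve with the sprung leg at its -y end (axis at y = -80 mm). Origin: centre of the plate's underside, z up.
- cup_floor (a point): centre of the cup's inner floor, 16 mm above the shelf. The cup is round, 132 mm inside, 140 mm outside, inner depth 56 mm (rim 72 mm above the shelf). Mid-floor stands a ring ridge 5 mm high, 28 mm inside and 36 mm outside diameter; the soap seated on it has its centre 28 mm above the floor.
- soap: round cream-coloured soap, a hard ball of 54 mm diameter, about 90 g, lying on the tray; its frame turns as it rolls, use soap_center for its position
- soap_center (a point): centre of the soap ball; on the tray it is 32 mm above the shelf
- tray: round white ceramic soap tray, fixed, 112 mm across, rim 8 mm high, floor 4 mm thick, with the same 5 mm ring ridge (28 mm inside diameter) in the middle, on which the soap sits. Origin: centre of its underside.
- leg: the sprung leg, an upright 18 mm steel rod that slides straight down into its sleeve, at most 90 mm; a spring pushes it up (4 N fully out, 8 N pressed 70 mm): it starts fully out and rises when let go. Origin: on its axis, level with the collar's top when out; axes as the caddy's. Head: 34 mm disc, top 96 mm above the origin, with a tongue 12 mm wide reaching 52 mm from the axis along -y.
- collar (a point): centre of the top face of the grey collar (42 mm across) at the sleeve's mouth, 112 mm above the shelf
- mark_under (a point): the length mark: centre of the underside of the black rubber ring (27 mm across, 5 mm high) fitted tightly on the leg; starts 30 to 70 mm above the collar's top and moves down with the leg.
- lever (a joint): the cam lever's angle in rad: 0 = closed, against its stop, right over the tongue (along the leg's -y); starts open at 1.0 to 1.3. It turns about the leg's axis, clockwise seen from above to close (lever direction = the leg's -y turned by +value about z), and stays where it is left (friction about 0.06 N m).
- lever_grip (a point): the place to grip: on the leg's vertical axis at mid-height of the lever, 114 mm above the leg's origin (226 mm above the shelf with the leg out). The lever is a black upright bar, 12 mm thick, 30 mm high, on top of the leg's head, reaching 52 mm from the axis in the lever direction (the point's -y axis) and 18 mm the other way.
- case: closed round grey silicone travel case with clip-on lid, 94 mm across, 38 mm high; to be left alone; origin: centre of its underside
- hairbrush: wooden hairbrush lying bristles down, about 215 mm long, 62 mm wide, 32 mm high; to be left alone; origin: centre of its underside
- perfume: square glass perfume bottle with steel cap, 45 mm square, 99 mm high; to be left alone; origin: centre of its underside
- tweezers: steel tweezers lying flat, about 98 mm long, 9 mm wide, 6 mm high; to be left alone; origin: centre of its underside
- jar: small amber glass cream jar with black lid, 58 mm across, 46 mm high; to be left alone; origin: centre of its underside
- tumbler: white ceramic tumbler, 72 mm across, 100 mm high, empty; to be left alone; origin: centre of its underside
There are look-alikes about, which are no part of the job. Several things have the shape of the soap; the one meant has the colours described above.

How it is judged:
On the way, in this order (a step that is already met when the one before it is completed fails the run):
1. the soap rests in the deep cup, let go of (horizontal distance between soap_center and cup_floor below 0.042 m and z of soap_center in the frame of cup_floor between 0.015 and 0.037 m and contact force between the fingers and soap below 0.05 N and linear speed of soap below 0.03 m/s), for 0.2 s.
2. the leg is held with the ring's underside level with the collar's top (within 4 mm), the lever still open (z of mark_under in the frame of collar between -0.004 and 0.004 m and contact force between the fingers and leg above 2 N and value of joint lever above 0.8 rad), for 0.2 s.
3. the lever is closed (within 0.1 rad) with the leg held at the mark (z of mark_under in the frame of collar between -0.004 and 0.004 m and contact force between the fingers and leg above 2 N and value of joint lever below 0.1 rad), for 0.2 s.
At the end, for the whole second after the job is handed in: The soap rests in the cup, untouched; the ring's underside is within 4 mm of the collar's top, the lever is closed within 0.1 rad, and the fingers still hold the leg by its lever (more than 2 N) (all of step 1 and all of step 3); the arm keeps its last pose, push and grip.
It fails at once if the soap is dropped: let go of and falling faster than 0.55 m/s (a fall of about 15 mm) (contact force between the fingers and soap below 0.05 N and linear speed of soap above 0.55 m/s).
It fails at once if the soap is pressed or knocked hard against the caddy (over 35 N) (contact force between soap and caddy above 35 N).
It fails at once if the lever is swung more than half closed while the leg is over 7 mm off the mark (value of joint lever below 0.5 rad and (z of mark_under in the frame of collar above 0.007 m or z of mark_under in the frame of collar below -0.007 m)).
It fails at once if a bystander is moved more than 30 mm or tipped over (distance of any of case, hairbrush, perfume, tweezers, jar, tumbler from where it was at the start of the episode above 0.03 m or angle between any of case, hairbrush, perfume, tweezers, jar, tumbler's own z axis and vertical above 0.5 rad).
It also fails if it takes over 64 s, if anything falls off the work surface, if the arm or the gripper's body presses on something with over 40 N, if the wrist force passes 120 N, or if a joint passes its speed limit or range.

## Working session

There is one attempt and no reset: what is moved stays moved. The work goes in short steps, Python scripts to look and compute and a shell command to move; the robot and the scene stay as the last step left them, time stands still between calls to the robot, and variables do not carry over. Pictures are saved under pics/ and viewed, at most 10 in all, crops included, and the job is handed in when it is done.

```bash
ls; mkdir -p pics; python3 - <<'E'
from bench import ctrl,get_image
import cv2,numpy as np
s=ctrl.get_state();print(s)
for n in("scene","side"):
    d=get_image(n);cv2.imwrite(f"pics/{n}0.png",d["pixels"][:,:,::-1]);print(n,d["fx"],d["fy"],d["cx"],d["cy"],np.round(d["T"],4).tolist())
d=get_image("wrist");print(d["fx"],d["cx"],d["cy"],np.round(d["T_tool_cam"],4).tolist())
E
```

```text
pics
{'time': 0.0, 'joint_positions': array([ 1.21112635,  0.32180503, -0.07009576,  1.45164115,  0.02259633,
        1.37079876, -0.05691036]), 'qd': array([ 4.71065230e-04,  8.10594050e-05, -3.48387798e-04, -8.40514129e-04,
       -5.69102119e-04,  6.96088862e-04,  4.81435363e-04]), 'joint_torque': array([ 2.25634285e-04, -4.91286242e+01, -4.03945176e-01, -3.12527883e+01,
       -6.40417007e-02,  4.37301700e-02,  1.43210900e-04]), 'position': array([ 0.23709745, -0.60463544,  0.22149026]), 'tool_rot': array([-3.08509972e+00, -5.83412877e-01,  6.82313705e-04]), 'ft_force': array([-0.07770885,  1.04866165, -0.30018236]), 'torque': array([-0.02637082,  0.02465664,  0.03387591]), 'grip_force': 0.0, 'grip_width': 0.9940374222340815}
scene 406.9721137399152 406.9721137399152 322.85026804948353 200.4762548236848 [[0.6439, 0.5779, -0.5015, 1.0617], [0.7651, -0.4882, 0.4198, -0.44], [-0.0023, -0.654, -0.7565, 0.9658], [0.0, 0.0, 0.0, 1.0]]
side 450.4925603633063 450.4925603633063 317.76185223869584 199.70502745871985 [[-0.993, -0.0701, 0.0952, 0.4388], [-0.118, 0.6378, -0.7611, 0.9378], [-0.0074, -0.767, -0.6416, 0.9298], [0.0, 0.0, 0.0, 1.0]]
298.7067116942768 323.55917271166254 197.97253234867276 [[-0.0001, -0.9608, -0.2773, 0.0755], [1.0, 0.0002, -0.0008, 0.0006], [0.0008, -0.2773, 0.9608, -0.1613], [0.0, 0.0, 0.0, 1.0]]
```

View pics/scene0.png

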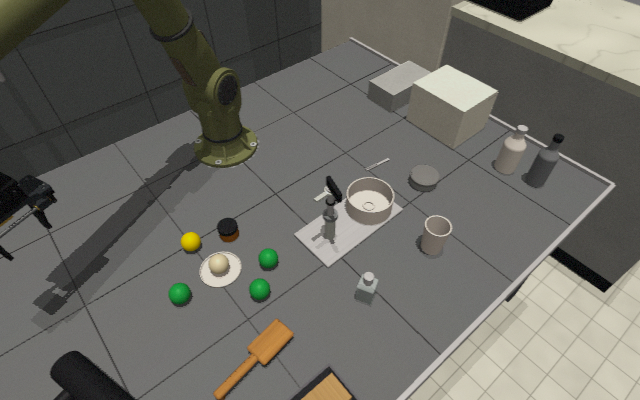

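View pics/side0.png

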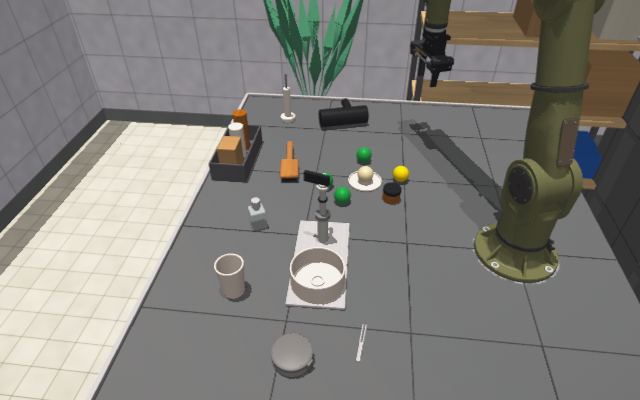

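The scene view shows the cream ball on the white tray at (219,263). The look-alikes are yellow at (190,242) and green at (179,293), (268,258) and (260,289). Only the cream one on the tray fits the description. The cup is at about (370,200) and the leg, with its black lever, at about (332,205). In the side view the soap is at (365,174), the cup at (318,272) and the lever at (317,178).

```bash
cat > h.py <<'E'
import numpy as np,cv2
from scipy.spatial.transform import Rotation as R
from bench import ctrl,get_image
def cam(n):
    s=ctrl.get_state();d=get_image(n)
    if n=="wrist":
        T=np.eye(4);T[:3,:3]=R.from_rotvec(s["tool_rot"]).as_matrix();T[:3,3]=s["position"];d["T"]=T@d["T_tool_cam"]
    return d
def ray(d,p):
    v=np.array([(p[0]-d["cx"])/d["fx"],(p[1]-d["cy"])/d["fy"],1]);return d["T"][:3,3],d["T"][:3,:3]@(v/np.linalg.norm(v))
def plane(d,p,z):
    o,v=ray(d,p);return o+v*(z-o[2])/v[2]
def tri(*dp):
    A=np.zeros((3,3));b=np.zeros(3)
    for d,p in dp:
        o,v=ray(d,p);M=np.eye(3)-np.outer(v,v);A+=M;b+=M@o
    return np.linalg.solve(A,b)
def proj(d,P):
    q=np.linalg.inv(d["T"])@np.append(P,1);return d["fx"]*q[0]/q[2]+d["cx"],d["fy"]*q[1]/q[2]+d["cy"]
def totool(P):
    s=ctrl.get_state();return R.from_rotvec(s["tool_rot"]).as_matrix().T@(np.asarray(P)-s["position"])*1000
E
python3 - <<'E'
from h import *
a=cam("scene");b=cam("side")
def cream(d,box):
    x0,y0,x1,y1=box;im=d["pixels"][y0:y1,x0:x1].astype(int)
    m=((im[:,:,0]-im[:,:,2]>35)&(im[:,:,0]>110)).astype(np.uint8)
    n,l,st,c=cv2.connectedComponentsWithStats(m);i=1+np.argmax(st[1:,4]);print(st[i]+[x0,y0,0,0,0]);return st[i][:2]+st[i][2:4]/2-.5+[x0,y0]
p=cream(a,(203,250,236,280));q=cream(b,(350,160,382,186));print(p,q,plane(a,p,.032),plane(b,q,.032),tri((a,p),(b,q)))
# pale caddy cup: rim candidate
A=cv2.resize(a["pixels"][155:275,280:440],None,fx=2.5*2*.5*1,fy=2.5,interpolation=2) 
c1=cv2.resize(a["pixels"][160:270,290:410],(400,367),interpolation=2)
c2=cv2.resize(b["pixels"][165:310,270:370],(400,580),interpolation=2)
c3=cv2.resize(a["pixels"][228:308,165:285],(320,213),interpolation=2)
o=np.zeros((590,800,3),np.uint8);o[:367,:400]=c1;o[:580,400:]=c2;o[370:583,:320]=c3
cv2.imwrite("pics/crop1.png",o[:,:,::-1])
E
```

```text
[209 254  19  19 282]
[357 166  16  14 167]
[218. 263.] [364.5 172.5] [ 0.43085814 -0.27901485  0.032     ] [ 0.43347383 -0.28491752  0.032     ] [ 0.43348405 -0.27967605  0.03586016]
```

View pics/crop1.png

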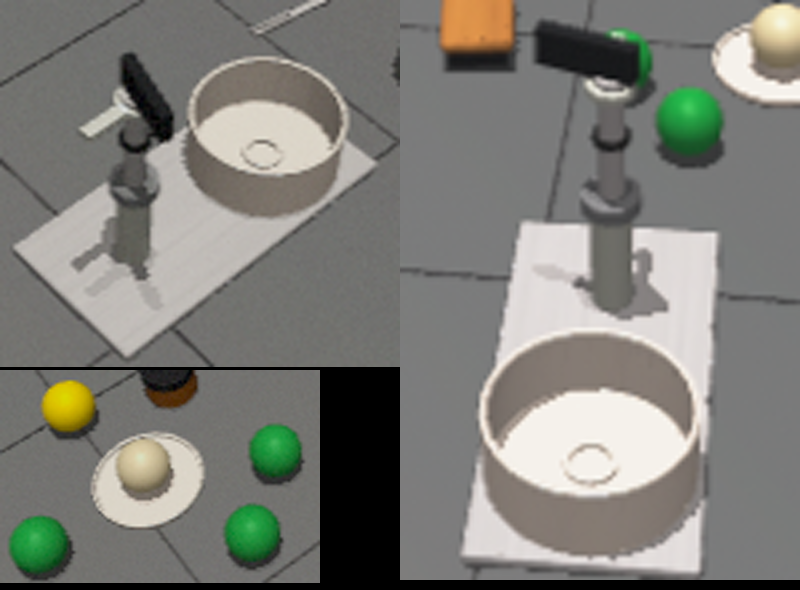

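The crop confirms the soap: the cream ball on the white tray, scene (218,263). The ring ridge in the cup is at scene (368.9,206.2) and side (317.5,281). The collar is at scene (330,215) and side (322.5,214). The pale tongue points left in the scene view.

```bash
python3 - <<'E'
from h import *
a=cam("scene");b=cam("side")
A=lambda x,y:(x/3.3333+290,y/3.3333+160)
B=lambda x,y:((x-400)/4+270,y/4+165)
for n,p,q,z in[("ridge",(263,154),(590,464),.021),("collar",(133,183),(610,197),.112),("ring",(135,140),(611,138),.16),("levtip",(126,58),(540,25),.24),("levtail",(166,130),(637,55),.24)]:
    print(n,plane(a,A(*p),z).round(4),plane(b,B(*q),z).round(4),tri((a,A(*p)),(b,B(*q))).round(4))
for p in[(15,247),(128,355),(376,163)]:print(plane(a,A(*p),.012).round(4))
for p in[(521,222),(718,233),(703,573),(463,557)]:print(plane(b,B(*p),.012).round(4))
s=ctrl.get_state();print(R.from_rotvec(s["tool_rot"]).as_matrix().round(3),totool([.433,-.281,.032]))
for x,p,z in[("y",(190,242),.027),("g",(179,293),.027),("g",(268,258),.027),("g",(260,289),.027),("jar",(228,225),.046),("perf",(368,278),.099),("tumb",(436,226),.1),("hb",(272,340),.032)]:print(x,plane(a,p,z).round(3))
E
```

```text
ridge [0.5431 0.1761 0.021 ] [0.5357 0.1853 0.021 ] [0.5377 0.1803 0.014 ]
collar [0.5473 0.0152 0.112 ] [0.5401 0.0277 0.112 ] [0.5417 0.0193 0.104 ]
ring [0.5445 0.019  0.16  ] [0.54   0.0224 0.16  ] [0.5414 0.0203 0.1573]
levtip [0.5307 0.0208 0.24  ] [0.5875 0.0095 0.24  ] [0.5672 0.0136 0.2573]
levtail [ 0.603  -0.0037  0.24  ] [0.5221 0.0345 0.24  ] [0.5501 0.0128 0.206 ]
[ 0.4749 -0.0562  0.012 ]
[ 0.6206 -0.0519  0.012 ]
[0.6123 0.2532 0.012 ]
[ 0.6159 -0.0482  0.012 ]
[ 0.4679 -0.0524  0.012 ]
[0.4573 0.2555 0.012 ]
[0.6064 0.2603 0.012 ]
[[ 0.931  0.365 -0.   ]
 [ 0.365 -0.931  0.   ]
 [-0.    -0.    -1.   ]] [ 300.52965196 -230.14645206  190.41319848]
y [ 0.317 -0.303  0.027]
g [ 0.441 -0.4    0.027]
g [ 0.501 -0.166  0.027]
g [ 0.565 -0.236  0.027]
jar [ 0.349 -0.195  0.046]
perf [ 0.747 -0.035  0.099]
tumb [0.751 0.213 0.1  ]
hb [ 0.696 -0.291  0.032]
```

```bash
python3 -m crank '[[[15,-11,0,0,-1],[30,-23,5,0,-1],[35,-27,10,0,-1],[35,-27,10,0,-1],[35,-27,10,0,-1],[35,-27,10,0,-1],[35,-27,10,0,-1],[35,-27,5,0,-1],[30,-23,0,0,-1],[15,-11,0,0,-1]]]' && python3 -m crank '[[[0,0,0,0,-1],[0,0,0,0,-1],[0,0,0,0,-1]]]'; python3 - <<'E'
from h import *
s=ctrl.get_state();print(s["position"],R.from_rotvec(s["tool_rot"]).as_matrix().round(3))
d=cam("wrist");cv2.imwrite("pics/w1.png",d["pixels"][:,:,::-1])
im=d["pixels"].astype(int);m=((im[:,:,0]-im[:,:,2]>35)&(im[:,:,0]>110)&(im[:,:,0]-im[:,:,1]<60)&(im[:,:,1]-im[:,:,2]<110)).astype(np.uint8)
n,l,st,c=cv2.connectedComponentsWithStats(m)
for i in range(1,n):
    if st[i,4]>200:
        p=st[i][:2]+st[i][2:4]/2-.5;P=plane(d,p,.032);print(st[i],P,totool(P))
E
```

```text
time: 1.18
position: [0.4247, -0.2935, 0.1668]
tool_rot: [-3.083, -0.593, -0.002]
ft_force: [0.1, -0.2, -0.3]
grip_width: 0.996
grip_force: 0.0
time: 1.43
position: [0.4214, -0.3003, 0.167]
tool_rot: [3.086, 0.582, -0.001]
ft_force: [0.2, 0.3, -0.2]
grip_width: 1.0
grip_force: 0.0
[ 0.42137025 -0.30032459  0.16699809] [[ 0.931  0.364 -0.   ]
 [ 0.364 -0.931 -0.001]
 [-0.001  0.001 -1.   ]]
[ 280  145   54   53 1635] [ 0.43222584 -0.2781052   0.032     ] [ 18.66371683 -17.13101334 134.91480953]
[268 250  42  14 424] [ 0.33608549 -0.29290479  0.032     ] [-76.2941171  -38.22612693 134.95977641]
[145 254  16  49 317] [ 0.25563021 -0.15999227  0.032     ] [-103.03640785 -191.27394943  134.88905664]
[489 254  14  49 233] [ 0.39536103 -0.51752094  0.032     ] [-102.56400477  192.58954384  135.10635573]
```

View pics/w1.png

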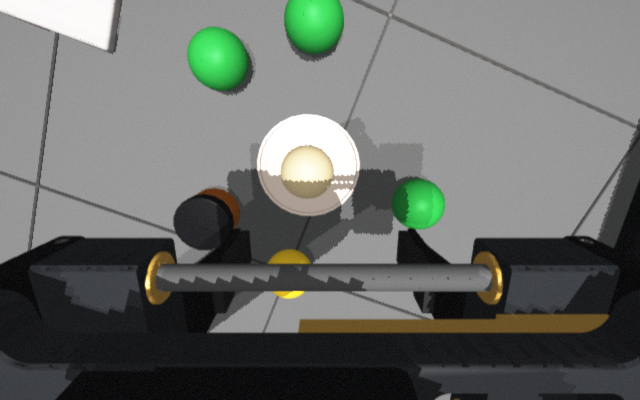

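The wrist view shows the cream soap at (306,171) on its tray, with the green balls and the jar clear of the finger paths. I'll go down and grip.

```bash
python3 -m crank '[[[6,-6,0,0,-1],[7,-6,10,0,-1],[5.5,-5,20,0,-1],[0,0,30,0,-1],[0,0,30,0,-1],[0,0,25,0,-1],[0,0,20,0,-1],[0,0,12,0,-1],[0,0,4,0,-1],[0,0,0,0,-1]]]' && python3 -m crank '[[[0,0,0,0,-1],[0,0,0,0,0.2],[0,0,0,0,0.4],[0,0,0,0,0.6],[0,0,0,0,1],[0,0,0,0,1],[0,0,0,0,1],[0,0,0,0,1],[0,0,0,0,1],[0,0,0,0,1]]]' 12
```

```text
time: 2.32
position: [0.4326, -0.276, 0.015]
tool_rot: [-3.085, -0.583, 0.002]
ft_force: [-0.1, 1.4, 0.8]
grip_width: 1.0
grip_force: 0.0
time: 3.15
position: [0.4334, -0.2772, 0.0163]
tool_rot: [3.086, 0.583, 0.001]
ft_force: [-0.3, -1.1, 1.3]
grip_width: 0.613
grip_force: 12.0
```

```bash
python3 -m crank '[[[0,0,-8,0,1],[0,0,-18,0,1],[0,0,-28,0,1],[0,0,-35,0,1],[0,0,-38,0,1],[0,0,-38,0,1],[0,0,-38,0,1],[0,0,-36,0,1],[0,0,-28,0,1],[0,0,-18,0,1]]]' 15 && python3 -m crank '[[[3,-5,0,0,1],[8,-12,0,0,1],[14,-20,0,0,1],[18,-26,0,0,1],[20,-29,0,0,1],[20,-29,0,0,1],[20,-29,0,0,1],[20,-29,0,0,1],[20,-29,0,0,1],[20,-29,0,0,1]]]' && python3 -m crank '[[[20,-29,0,0,1],[20,-29,0,0,1],[20,-29,0,0,1],[18,-26,0,0,1],[14,-20,0,0,1],[10,-14,0,0,1],[6,-9,0,0,1],[0,0,0,0,1],[0,0,0,0,1],[0,0,0,0,1]]]' && python3 -m crank '[[[0,0,0,-0.06,1],[0,0,0,-0.12,1],[0,0,0,-0.12,1],[0,0,0,-0.12,1],[0,0,0,-0.12,1],[0,0,0,-0.12,1],[0,0,0,-0.12,1],[0,0,0,-0.12,1],[0,0,0,-0.12,1],[0,0,0,-0.12,1]]]' && python3 -m crank '[[[0,0,0,-0.06,1],[0,0,0,-0.03,1],[0,0,0,0,1],[0,0,0,0,1]]]'; python3 - <<'E'
from h import *
s=ctrl.get_state();M=R.from_rotvec(s["tool_rot"]).as_matrix();print(s["position"],M.round(3),s["joint_positions"].round(2))
d=cam("wrist");b=cam("side");cv2.imwrite("pics/w2.png",d["pixels"][:,:,::-1])
print(proj(d,[.538,.18,.016]),totool([.538,.18,.044]))
E
```

```text
time: 3.98
position: [0.4336, -0.2762, 0.3049]
tool_rot: [3.084, 0.584, 0.004]
ft_force: [0.3, 0.0, -2.5]
grip_width: 0.61
grip_force: 15.0
time: 4.82
position: [0.4965, 0.007, 0.2987]
tool_rot: [-3.085, -0.586, 0.006]
ft_force: [0.5, 0.2, -1.3]
grip_width: 0.613
grip_force: 15.0
time: 5.65
position: [0.5414, 0.1868, 0.3001]
tool_rot: [3.086, 0.581, -0.003]
ft_force: [0.2, -0.3, -0.7]
grip_width: 0.607
grip_force: 15.0
time: 6.48
position: [0.5419, 0.1861, 0.3008]
tool_rot: [2.28, 2.16, -0.002]
ft_force: [0.7, -0.7, -0.7]
grip_width: 0.601
grip_force: 15.0
time: 6.82
position: [0.5419, 0.1867, 0.3008]
tool_rot: [2.188, 2.254, -0.001]
ft_force: [-0.7, -0.2, -0.8]
grip_width: 0.61
grip_force: 15.0
[0.54193621 0.18666352 0.30077139] [[-0.03   1.    -0.   ]
 [ 1.     0.03  -0.001]
 [-0.001 -0.    -1.   ]] [ 0.43  0.24 -0.95  1.5   0.19  1.51 -0.49]
(np.float64(321.12743446829995), np.float64(168.21158911948078)) [ -6.98929912  -4.11739041 256.84101711]
```

View pics/w2.png

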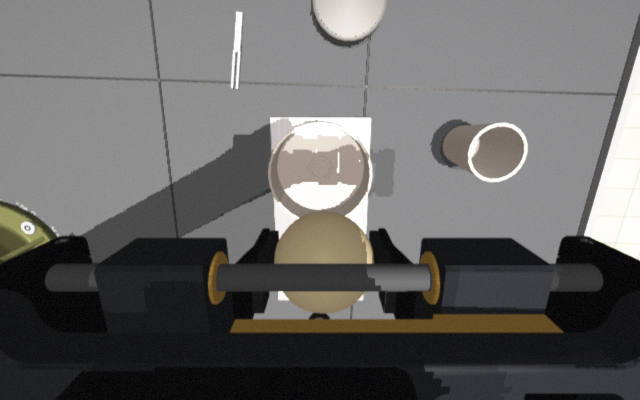

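The ridge ring shows at (320,166), as predicted from the first measurement. I'll lower the soap now.

```bash
python3 -m crank '[[[-3,-2.5,8,0,1],[-2.5,-2,20,0,1],[0,0,30,0,1],[0,0,35,0,1],[0,0,35,0,1],[0,0,35,0,1],[0,0,30,0,1],[0,0,20,0,1],[0,0,12,0,1],[0,0,5,0,1]]]' && python3 -m crank '[[[0,0,5,0,1],[0,0,6,0,1],[0,0,6,0,1],[0,0,6,0,1],[0,0,5,0,1],[0,0,4,0,1],[0,0,3,0,1],[0,0,2,0,1],[0,0,0,0,1],[0,0,0,0,1]]]'; python3 -m crank '[[[0,0,1,0,1],[0,0,1,0,1],[0,0,0,0,1]]]'
```

```text
time: 7.75
position: [0.536, 0.1817, 0.0686]
tool_rot: [-2.183, -2.256, 0.005]
ft_force: [-0.3, -0.0, -0.7]
grip_width: 0.613
grip_force: 15.0
time: 8.58
position: [0.5376, 0.1826, 0.0339]
tool_rot: [2.184, 2.258, 0.0]
ft_force: [-0.0, 0.0, -0.3]
grip_width: 0.612
grip_force: 15.0
time: 8.83
position: [0.5375, 0.1825, 0.0318]
tool_rot: [2.184, 2.258, -0.0]
ft_force: [0.0, 0.0, -1.3]
grip_width: 0.608
grip_force: 15.0
```

```bash
python3 -m crank '[[[0,0,1,0,1],[0,0,0,0,1],[0,0,0,0,1]]]'; python3 -m crank '[[[0,0,1,0,1],[0,0,0,0,1],[0,0,0,0,1]]]';python3 -m crank '[[[0,0,1,0,1],[0,0,0,0,1],[0,0,0,0,1]]]'
```

```text
time: 9.08
position: [0.5375, 0.1825, 0.0308]
tool_rot: [2.184, 2.258, -0.0]
ft_force: [-0.4, 0.5, -1.1]
grip_width: 0.612
grip_force: 15.0
time: 9.33
position: [0.5375, 0.1825, 0.0298]
tool_rot: [2.184, 2.258, -0.0]
ft_force: [-0.3, -0.0, -0.0]
grip_width: 0.607
grip_force: 15.0
time: 9.58
position: [0.5375, 0.1825, 0.0288]
tool_rot: [2.184, 2.258, -0.0]
ft_force: [0.8, -0.2, -0.7]
grip_width: 0.604
grip_force: 15.0
```

```bash
python3 -m crank '[[[0,0,1,0,1],[0,0,0,0,1],[0,0,0,0,1]]]'; python3 -m crank '[[[0,0,1,0,1],[0,0,0,0,1],[0,0,0,0,1]]]'
```

```text
time: 9.83
position: [0.5376, 0.1826, 0.0283]
tool_rot: [2.184, 2.257, -0.0]
ft_force: [-1.4, -1.5, 4.2]
grip_width: 0.612
grip_force: 15.0
time: 10.08
position: [0.5377, 0.1826, 0.028]
tool_rot: [2.184, 2.257, -0.001]
ft_force: [-3.3, -1.5, 10.1]
grip_width: 0.608
grip_force: 15.0
```

```bash
python3 -m crank '[[[0,0,-1,0,1],[0,0,-0.5,0,1],[0,0,0,0,-0.25],[0,0,0,0,-0.35],[0,0,0,0,-0.5],[0,0,0,0,-0.6],[0,0,0,0,-0.6],[0,0,0,0,-0.6],[0,0,0,0,-0.6],[0,0,0,0,-0.6]]]' 5; python3 - <<'E'
from h import *
a=cam("scene");im=a["pixels"];c=cv2.resize(im[150:270,300:420],(600,600),interpolation=2);cv2.imwrite("pics/s3.png",c[:,:,::-1])
E
```

```text
time: 10.92
position: [0.5375, 0.1826, 0.0283]
tool_rot: [-2.184, -2.258, 0.0]
ft_force: [-1.1, 0.9, 1.5]
grip_width: 0.798
grip_force: 0.0
```

```bash
python3 -m crank '[[[0,0,-3,0,-0.6],[0,0,-10,0,-0.6],[0,0,-20,0,-0.6],[0,0,-35,0,-0.6],[0,0,-38,0,-0.6],[0,0,-38,0,-0.6],[0,0,-38,0,-0.6],[0,0,-38,0,-0.6],[0,0,-28,0,-0.6],[0,0,-15,0,-0.6]]]'; python3 -m crank '[[[-20,0,0,0,-0.6],[-35,0,0,0,-0.6],[-30,0,0,0,-0.6],[-15,0,0,0,-0.6],[0,0,0,0,-0.6],[0,0,0,0,-0.6],[0,0,0,0,-0.6],[0,0,0,0,-0.6]]]'; python3 - <<'E'
from h import *
s=ctrl.get_state();print(s["position"]);d=cam("wrist");cv2.imwrite("pics/w4.png",d["pixels"][:,:,::-1]);print(d["T"].round(4).tolist())
im=d["pixels"].astype(int);m=((im[:,:,0]-im[:,:,2]>35)&(im[:,:,0]>110)).astype(np.uint8)
n,l,st,c=cv2.connectedComponentsWithStats(m)
for i in range(1,n):
    if st[i,4]>300:
        p=st[i][:2]+st[i][2:4]/2-.5;print(st[i],plane(d,p,.044))
E
```

```text
time: 11.8
position: [0.5385, 0.1838, 0.2967]
tool_rot: [2.181, 2.256, 0.008]
ft_force: [-0.2, 1.0, 0.2]
grip_width: 0.8
grip_force: 0.0
time: 12.47
position: [0.5405, 0.0848, 0.2918]
tool_rot: [-2.181, -2.261, -0.001]
ft_force: [0.4, 0.1, -0.6]
grip_width: 0.804
grip_force: 0.0
[0.54048805 0.08476363 0.29181184]
[[0.9994, 0.0346, 0.0099, 0.5375], [0.0359, -0.9606, -0.2756, 0.1599], [-0.0, 0.2758, -0.9612, 0.4531], [0.0, 0.0, 0.0, 1.0]]
[ 304   75   40   42 1099] [0.53665864 0.18078652 0.044     ]
[  0 164  34  34 469] [0.11072636 0.05256624 0.044     ]
```

View pics/w4.png

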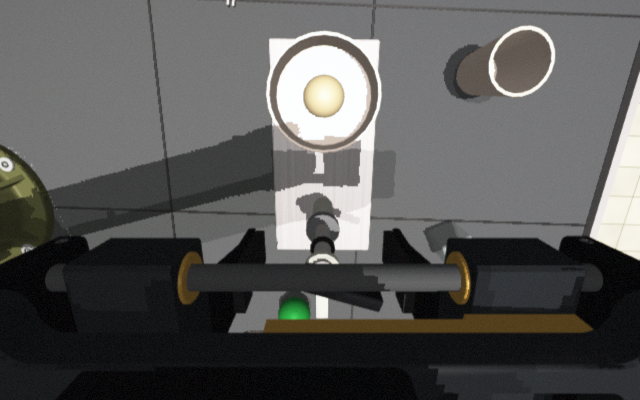

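The soap rests in the cup at (324,96). The rod hides the leg in this view, so I'll move past the leg to see the lever from above.

```bash
python3 -m crank '[[[-20,0,0,0,-0.6],[-30,0,0,0,-0.6],[-35,0,0,0,-0.6],[-35,0,0,0,-0.6],[-20,0,0,0,-0.6],[-5,0,0,0,-0.6],[0,0,0,0,-0.6],[0,0,0,0,-0.6],[0,0,0,0,-0.6],[0,0,0,0,-0.6]]]'; python3 - <<'E'
from h import *
import pickle
s=ctrl.get_state();print(s["position"]);d=cam("wrist");a=cam("scene");b=cam("side");pickle.dump((d,a,b),open("v.pkl","wb"))
print([proj(d,[.541,.0195,z]) for z in(.226,.112)])
o=np.zeros((600,800,3),np.uint8)
o[:300,:480]=cv2.resize(d["pixels"][50:250,160:480],(480,300),interpolation=2)
o[300:600,:400]=cv2.resize(a["pixels"][165:240,290:390],(400,300),interpolation=2)
o[300:600,400:]=cv2.resize(b["pixels"][160:235,275:375],(400,300),interpolation=2)
cv2.imwrite("pics/c5.png",o[:,:,::-1])
E
```

```text
time: 13.35
position: [0.5457, -0.0598, 0.2916]
tool_rot: [2.18, 2.262, 0.001]
ft_force: [-0.7, 0.8, 0.0]
grip_width: 0.802
grip_force: 0.0
[ 0.54571179 -0.05977913  0.29159861]
[(np.float64(321.49518923407436), np.float64(106.20766528672664)), (np.float64(322.2095022565847), np.float64(108.2104448548963))]
```

View pics/c5.png

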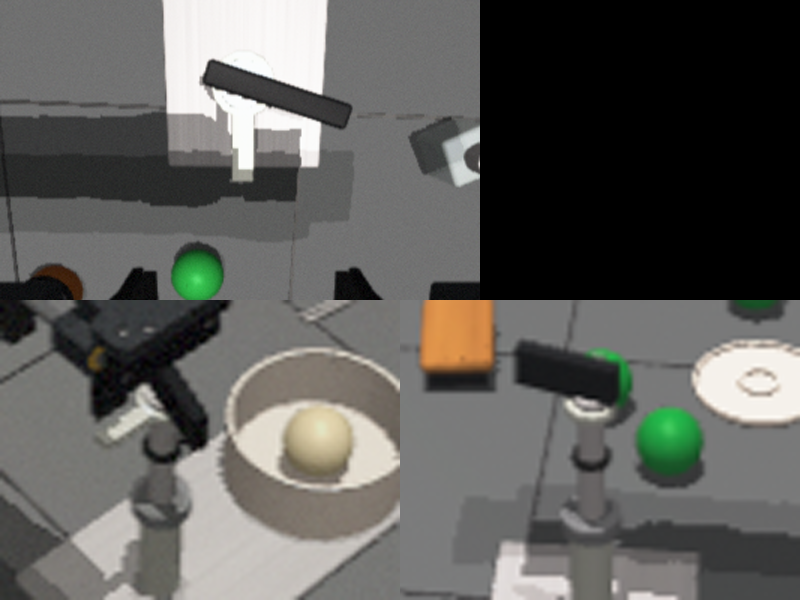

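In the wrist crop the black lever runs from (204,72) to (351,114), over the white head and tongue. The ring is at scene-crop (162,446) and side-crop (591,456), with the collar below it. Next I'll measure the lever angle and the ring height.

```bash
cat > ring.py <<'E'
from h import *
def ringz(d,ax,lo=.125,hi=.19):
    # darkest band along the projected front line of the ring (13.5 mm toward the camera)
    c=d["T"][:2,3]-ax;f=ax+.0135*c/np.linalg.norm(c)
    zs=np.arange(lo,hi,.0005);P=np.array([proj(d,[*f,z]) for z in zs],np.float32)
    g=cv2.cvtColor(d["pixels"],cv2.COLOR_RGB2GRAY).astype(np.float32)
    v=np.mean([cv2.remap(g,P[:,0]+k,P[:,1],cv2.INTER_LINEAR).ravel() for k in(-1,0,1)],0);return zs,v
E
python3 - <<'E'
from ring import *
import pickle
d,a,b=pickle.load(open("v.pkl","rb"))
g=cv2.cvtColor(d["pixels"],cv2.COLOR_RGB2GRAY)[70:150,280:410]
m=(g<65).astype(np.uint8)
n,l,st,c=cv2.connectedComponentsWithStats(m)
i=max(range(1,n),key=lambda i:st[i,4]);print(st[i])
r=cv2.minAreaRect(np.argwhere(l==i)[:,::-1].astype(np.float32));print(r)
q=cv2.boxPoints(r)+[280,70];W=np.array([plane(d,p,.241) for p in q]);
e=sorted([(np.linalg.norm(W[k]-W[(k+1)%4]),k) for k in range(4)])
m1=(W[e[0][1]]+W[(e[0][1]+1)%4])/2;m2=(W[e[1][1]]+W[(e[1][1]+1)%4])/2
tip,tail=(m1,m2) if m1[0]>m2[0] else (m2,m1);u=(tip-tail)/np.linalg.norm(tip-tail)
print("len,w",np.linalg.norm(tip-tail),e[0][0],"angle",np.degrees(np.arctan2(u[1],u[0])),"axis",tail+u*.018,tip-u*.052)
ax=(tail+u*.018)[:2]
tg=plane(d,(242/1.5+160,178/1.5+50),.205);print("tongue",tg,np.degrees(np.arctan2(*(tg[:2]-ax)[::-1])))
for n,dd in(("scene",a),("side",b)):
    z,v=ringz(dd,np.array([.5405,.0195]));print(n,[(round(float(x),4),int(y)) for x,y in zip(z[::3],v[::3])])
E
```

```text
[  15   20  100   46 1505]
((64.31995391845703, 42.553985595703125), (100.33409118652344, 17.451473236083984), 18.004161834716797)
len,w 0.06857445424173259 0.011283746656859186 angle -15.157073467936016 axis [0.54153642 0.01975789 0.241     ] [0.54016047 0.02013062 0.241     ]
tongue [ 0.54244958 -0.03024461  0.205     ] -88.95376218575886
scene [(0.125, 90), (0.1265, 91), (0.128, 91), (0.1295, 90), (0.131, 89), (0.1325, 90), (0.134, 91), (0.1355, 91), (0.137, 90), (0.1385, 90), (0.14, 89), (0.1415, 90), (0.143, 90), (0.1445, 90), (0.146, 90), (0.1475, 90), (0.149, 90), (0.1505, 90), (0.152, 90), (0.1535, 90), (0.155, 90), (0.1565, 80), (0.158, 58), (0.1595, 36), (0.161, 28), (0.1625, 24), (0.164, 22), (0.1655, 38), (0.167, 54), (0.1685, 68), (0.17, 77), (0.1715, 87), (0.173, 89), (0.1745, 89), (0.176, 90), (0.1775, 90), (0.179, 90), (0.1805, 90), (0.182, 90), (0.1835, 90), (0.185, 90), (0.1865, 90), (0.188, 90), (0.1895, 90)]
side [(0.125, 99), (0.1265, 99), (0.128, 99), (0.1295, 100), (0.131, 100), (0.1325, 100), (0.134, 100), (0.1355, 100), (0.137, 100), (0.1385, 100), (0.14, 100), (0.1415, 100), (0.143, 100), (0.1445, 100), (0.146, 100), (0.1475, 100), (0.149, 100), (0.1505, 100), (0.152, 100), (0.1535, 99), (0.155, 96), (0.1565, 93), (0.158, 73), (0.1595, 50), (0.161, 39), (0.1625, 38), (0.164, 39), (0.1655, 54), (0.167, 68), (0.1685, 81), (0.17, 95), (0.1715, 100), (0.173, 100), (0.1745, 100), (0.176, 100), (0.1775, 100), (0.179, 100), (0.1805, 100), (0.182, 100), (0.1835, 100), (0.185, 100), (0.1865, 100), (0.188, 100), (0.1895, 100)]
```

Lever: world angle -15.2°, so about 1.28 rad open. The axis is at (0.541, 0.0198), and the ring's underside is about 46 mm above the collar. I'll align above the lever now.

```bash
python3 -m crank '[[[15,0,0,-0.06,-0.6],[25,-1,0,-0.12,-0.6],[0,0,0,-0.12,-0.6],[0,0,0,-0.12,-0.6],[0,0,0,-0.12,-0.6],[0,0,0,-0.12,-0.6],[0,0,0,-0.12,-0.6],[0,0,0,-0.12,-0.6],[0,0,0,-0.12,-0.6],[0,0,0,-0.12,-0.6]]]'; python3 -m crank '[[[0,0,0,-0.10,-0.6],[0,0,0,-0.03,-0.6],[0,0,0,0,-0.6],[0,0,0,0,-0.6],[0,0,0,0,-0.6]]]'; python3 - <<'E'
from h import *
s=ctrl.get_state();M=R.from_rotvec(s["tool_rot"]).as_matrix();print(s["position"],s["joint_positions"].round(2),np.degrees(np.arctan2(M[1,0],M[0,0])),totool([.541,.0198,.212]))
E
```

```text
time: 14.33
position: [0.5418, -0.022, 0.2915]
tool_rot: [0.61, 3.082, -0.0]
ft_force: [0.2, 0.3, 0.1]
grip_width: 0.797
grip_force: 0.0
time: 14.75
position: [0.5418, -0.0223, 0.2914]
tool_rot: [0.42, 3.113, -0.0]
ft_force: [0.5, -0.1, -0.4]
grip_width: 0.801
grip_force: 0.0
[ 0.54176354 -0.02227564  0.29142157] [ 0.86  0.15 -0.95  1.59  0.12  1.47  1.2 ] 164.61745798298512 [11.90763314 40.37770956 79.41396196]
```

```bash
python3 -m crank '[[[3,10,0,0,-0.6],[5,17,0,0,-0.6],[4,13.4,0,0,-0.6],[0,0,8,0,-0.6],[0,0,18,0,-0.6],[0,0,22,0,-0.6],[0,0,18,0,-0.6],[0,0,9,0,-0.6],[0,0,4,0,-0.6],[0,0,0,0,-0.6]]]'; python3 -m crank '[[[0,0,0,0,-0.6]]]';  python3 -m crank '[[[0,0,0,0,0.2],[0,0,0,0,0.4],[0,0,0,0,0.5],[0,0,0,0,0.6],[0,0,0,0,0.7],[0,0,0,0,0.8],[0,0,0,0,1],[0,0,0,0,1],[0,0,0,0,1],[0,0,0,0,1]]]' 40; python3 -m crank '[[[0,0,0,0,1],[0,0,0,0,1],[0,0,0,0,1]]]'; python3 -c "
from h import *;print(totool([.541,.0198,.212]))"
```

```text
time: 15.58
position: [0.5405, 0.0194, 0.2116]
tool_rot: [-0.42, -3.112, 0.0]
ft_force: [0.4, -0.0, -0.3]
grip_width: 0.802
grip_force: 0.0
time: 15.67
position: [0.5413, 0.0197, 0.213]
tool_rot: [0.419, 3.113, 0.0]
ft_force: [-0.5, 0.1, 0.3]
grip_width: 0.796
grip_force: 0.0
time: 16.5
position: [0.5415, 0.0207, 0.213]
tool_rot: [0.419, 3.112, 0.003]
ft_force: [-0.7, -0.5, 3.3]
grip_width: 0.136
grip_force: 40.4
time: 16.75
position: [0.5414, 0.0206, 0.2129]
tool_rot: [0.418, 3.112, 0.002]
ft_force: [0.1, 3.0, 4.0]
grip_width: 0.136
grip_force: 40.6
[ 0.21262863 -0.88672324  0.94640394]
```

```bash
python3 -m crank '[[[0,0,3,0,1],[0,0,6,0,1],[0,0,7,0,1],[0,0,7,0,1],[0,0,7,0,1],[0,0,6,0,1],[0,0,4,0,1],[0,0,2,0,1],[0,0,0,0,1],[0,0,0,0,1]]]'; python3 - <<'E'
from ring import *
a=cam("scene");b=cam("side");ax=np.array([.541,.0198])
for n,dd in(("scene",a),("side",b)):
    z,v=ringz(dd,ax,.1,.14);print(n,[(round(float(x),4),int(y)) for x,y in zip(z[::2],v[::2])])
    print(proj(dd,[*ax,.112]))
o=np.zeros((600,800,3),np.uint8)
for k,dd in enumerate((a,b)):
    x,y=map(int,proj(dd,[*ax,.112]));o[:,400*k:400*k+400]=cv2.resize(dd["pixels"][y-30:y+30,x-20:x+20],(400,600),interpolation=2)
cv2.imwrite("pics/c6.png",o[:,:,::-1])
E
```

```text
time: 17.58
position: [0.5414, 0.0206, 0.1706]
tool_rot: [0.418, 3.113, 0.002]
ft_force: [0.4, 3.2, 5.3]
grip_width: 0.137
grip_force: 40.7
scene [(0.1, 84), (0.101, 89), (0.102, 89), (0.103, 83), (0.104, 77), (0.105, 71), (0.106, 66), (0.107, 65), (0.108, 65), (0.109, 64), (0.11, 64), (0.111, 62), (0.112, 60), (0.113, 58), (0.114, 56), (0.115, 51), (0.116, 43), (0.117, 35), (0.118, 27), (0.119, 22), (0.12, 21), (0.121, 21), (0.122, 20), (0.123, 20), (0.124, 36), (0.125, 50), (0.126, 67), (0.127, 83), (0.128, 86), (0.129, 87), (0.13, 88), (0.131, 90), (0.132, 90), (0.133, 90), (0.134, 90), (0.135, 91), (0.136, 91), (0.137, 90), (0.138, 90), (0.139, 89), (0.14, 89)]
(np.float64(329.6757449329071), np.float64(212.6675333689051))
side [(0.1, 71), (0.101, 71), (0.102, 71), (0.103, 71), (0.104, 71), (0.105, 71), (0.106, 71), (0.107, 70), (0.108, 70), (0.109, 70), (0.11, 70), (0.111, 69), (0.112, 67), (0.113, 66), (0.114, 64), (0.115, 56), (0.116, 47), (0.117, 39), (0.118, 31), (0.119, 34), (0.12, 37), (0.121, 40), (0.122, 47), (0.123, 57), (0.124, 66), (0.125, 76), (0.126, 83), (0.127, 89), (0.128, 96), (0.129, 100), (0.13, 100), (0.131, 100), (0.132, 100), (0.133, 100), (0.134, 100), (0.135, 100), (0.136, 100), (0.137, 100), (0.138, 100), (0.139, 100), (0.14, 100)]
(np.float64(322.4872621586318), np.float64(212.31244919538926))
```

View pics/c6.png

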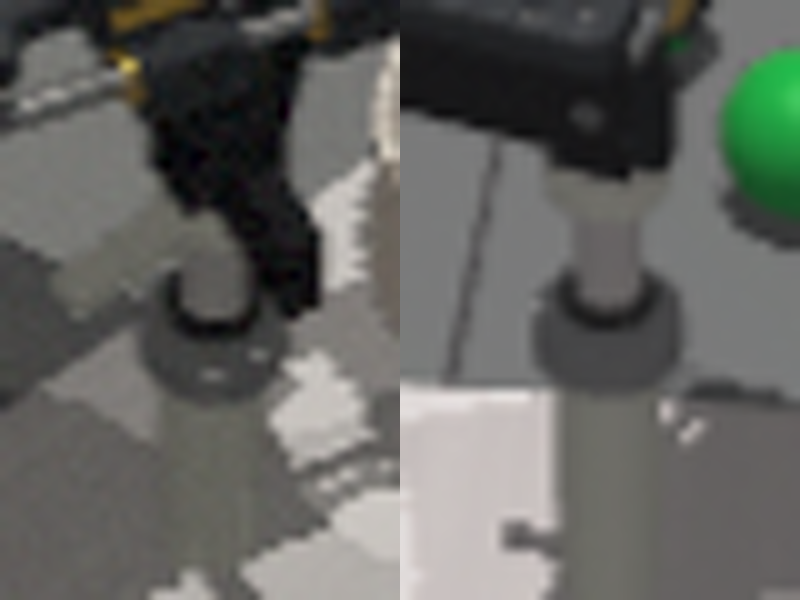

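The ring now sits just above the collar: ring bottom at about z=0.116, against a nominal 0.112. I'll check the camera bias on the collar's back rim.

```bash
python3 - <<'E'
from ring import *
ax=np.array([.541,.0198])
for n in("scene","side"):
    d=cam(n);g=cv2.cvtColor(d["pixels"],cv2.COLOR_RGB2GRAY).astype(np.float32)
    c=d["T"][:2,3]-ax;c/=np.linalg.norm(c);t=np.array([-c[1],c[0]])
    for lat in(-.017,-.015,.015,.017):
        f=ax+t*lat-c*np.sqrt(.021**2-lat**2);zs=np.arange(.1,.126,.001)
        P=np.array([proj(d,[*f,z]) for z in zs],np.float32);v=cv2.remap(g,P[:,0],P[:,1],1).ravel().astype(int)
        print(n,lat,v.tolist())
E
```

```text
scene -0.017 [68, 70, 73, 75, 78, 80, 84, 86, 89, 92, 95, 98, 100, 101, 100, 100, 100, 100, 100, 100, 100, 101, 101, 102, 102, 103]
scene -0.015 [59, 59, 61, 64, 66, 68, 74, 79, 85, 91, 94, 97, 100, 102, 104, 102, 99, 98, 96, 98, 100, 102, 104, 104, 103, 102]
scene 0.015 [40, 36, 32, 27, 21, 17, 12, 13, 14, 15, 16, 14, 12, 11, 9, 8, 7, 7, 6, 6, 8, 10, 12, 13, 15, 17]
scene 0.017 [42, 39, 35, 32, 28, 25, 23, 21, 19, 17, 17, 17, 17, 17, 15, 14, 12, 11, 10, 10, 9, 9, 9, 8, 7, 6]
side -0.017 [76, 79, 82, 81, 79, 76, 74, 79, 84, 89, 94, 102, 109, 115, 118, 119, 120, 122, 122, 122, 122, 122, 122, 122, 122, 122]
side -0.015 [66, 65, 63, 62, 61, 65, 68, 72, 78, 86, 94, 103, 108, 113, 116, 121, 121, 121, 121, 122, 122, 122, 122, 122, 122, 122]
side 0.015 [65, 64, 64, 64, 64, 66, 69, 71, 76, 85, 94, 102, 108, 113, 117, 121, 121, 121, 121, 122, 122, 122, 122, 122, 122, 122]
side 0.017 [69, 69, 68, 69, 71, 72, 74, 79, 84, 90, 96, 101, 107, 113, 116, 118, 120, 122, 122, 122, 122, 122, 122, 122, 122, 121]
```

```bash
python3 - <<'E'
from ring import *
import pickle
_,a,b=pickle.load(open("v.pkl","rb"))
a["pixels"]=cv2.imread("pics/scene0.png")[:,:,::-1].copy();ax=np.array([.541,.0198]);th=np.radians(-15.2);u=np.array([np.cos(th),np.sin(th)]);w=np.array([-u[1],u[0]])
for n,d in(("scene",a),("side",b)):
    g=cv2.cvtColor(d["pixels"],cv2.COLOR_RGB2GRAY).astype(np.float32)
    c=d["T"][:2,3]-ax;s=np.sign(c@w)
    for al in(.005,.015,.025,.035,.043):
      for side,z0 in((-1,.241),(1,.211)):
        f=ax+u*al+w*s*side*.006;zs=np.arange(z0-.01,z0+.011,.0005)
        P=np.array([proj(d,[*f,z]) for z in zs],np.float32);v=cv2.remap(g,P[:,0],P[:,1],1).ravel()
        k=np.flatnonzero(np.diff(np.sign(v-(v.max()+v.min())/2)));print(n,al,z0,"edge",zs[k].round(4),int(v.min()),int(v.max()))
    # collar-to-head: front lower rim free of collar bias skipped
E
```

```text
scene 0.005 0.241 edge [0.2385] 34 114
scene 0.005 0.211 edge [0.213] 23 165
scene 0.015 0.241 edge [0.238] 36 111
scene 0.015 0.211 edge [0.211] 17 150
scene 0.025 0.241 edge [0.237] 28 112
scene 0.025 0.211 edge [0.2145] 21 81
scene 0.035 0.241 edge [0.238] 34 111
scene 0.035 0.211 edge [0.2035 0.2165] 17 66
scene 0.043 0.241 edge [0.24] 33 113
scene 0.043 0.211 edge [0.21] 17 88
side 0.005 0.241 edge [0.2385] 37 121
side 0.005 0.211 edge [0.2125] 25 200
side 0.015 0.241 edge [0.2385] 38 119
side 0.015 0.211 edge [0.21] 24 184
side 0.025 0.241 edge [0.239] 39 121
side 0.025 0.211 edge [0.212] 24 107
side 0.035 0.241 edge [0.2385] 37 121
side 0.035 0.211 edge [0.212] 25 121
side 0.043 0.241 edge [0.2395] 35 121
side 0.043 0.211 edge [0.2115] 24 122
```

Bias is about -0.7 mm, with the edges rounded by about 1 mm. The ring is therefore 3.5–4.5 mm above the mark, so I'll press 4 mm more.

```bash
python3 -m crank '[[[0,0,1,0,1],[0,0,1,0,1],[0,0,1,0,1],[0,0,1,0,1],[0,0,0,0,1],[0,0,0,0,1],[0,0,0,0,1],[0,0,0,0,1],[0,0,0,0,1]]]'; python3 - <<'E'
from ring import *
ax=np.array([.541,.0198])
for n in("scene","side"):
    z,v=ringz(cam(n),ax,.1,.126);print(n,v[::2].astype(int).tolist())
E
```

```text
time: 18.53
position: [0.5414, 0.0205, 0.1668]
tool_rot: [0.418, 3.112, 0.002]
ft_force: [0.8, 3.0, 5.8]
grip_width: 0.132
grip_force: 40.8
scene [86, 92, 91, 84, 78, 70, 64, 63, 61, 60, 59, 51, 42, 33, 24, 20, 19, 19, 18, 22, 38, 52, 68, 82, 84, 86]
side [71, 71, 71, 71, 70, 70, 70, 70, 68, 67, 65, 60, 51, 42, 32, 33, 37, 40, 44, 54, 65, 75, 83, 88, 94, 99]
```

```bash
python3 -m crank '[[[0,0,0,0.04,1],[0,0,0,0.07,1],[0,0,0,0.07,1],[0,0,0,0.07,1],[0,0,0,0.07,1],[0,0,0,0.07,1],[0,0,0,0.07,1],[0,0,0,0.07,1],[0,0,0,0.07,1],[0,0,0,0.04,1]]]' 45;python3 -m crank '[[[0,0,0,0.06,1],[0,0,0,0.07,1],[0,0,0,0.07,1],[0,0,0,0.07,1],[0,0,0,0.07,1],[0,0,0,0.07,1],[0,0,0,0.07,1],[0,0,0,0.05,1],[0,0,0,0.03,1],[0,0,0,0.02,1]]]'; python3 -m crank '[[[0,0,0,0.02,1],[0,0,0,0.01,1],[0,0,0,0.01,1],[0,0,0,0,1],[0,0,0,0,1]]]'; python3 - <<'E'
from h import *
s=ctrl.get_state();M=R.from_rotvec(s["tool_rot"]).as_matrix();print(s["position"],np.degrees(np.arctan2(M[1,0],M[0,0])),s["torque"],s["ft_force"])
E
```

```text
time: 19.47
position: [0.5414, 0.0205, 0.1668]
tool_rot: [1.38, 2.821, 0.002]
ft_force: [-0.2, 2.5, 5.2]
grip_width: 0.13
grip_force: 45.5
time: 20.3
position: [0.5414, 0.0205, 0.1668]
tool_rot: [2.128, 2.311, 0.002]
ft_force: [-0.1, 3.2, 4.7]
grip_width: 0.134
grip_force: 45.5
time: 20.72
position: [0.5414, 0.0205, 0.1668]
tool_rot: [2.172, 2.269, 0.002]
ft_force: [0.3, 3.8, 5.6]
grip_width: 0.138
grip_force: 45.5
[0.54141325 0.02053566 0.16682408] 92.50485494088421 [ 0.75840122 -0.19472871 -0.05617551] [0.27564153 3.76626141 5.63715744]
```

```bash
for i in 1; do python3 -m crank '[[[0,0,0,0.015,1],[0,0,0,0,1],[0,0,0,0,1]]]'; python3 -c "
from h import *
s=ctrl.get_state();M=R.from_rotvec(s['tool_rot']).as_matrix();print(np.degrees(np.arctan2(M[1,0],M[0,0])),s['torque'])"; done;  python3 -m crank '[[[0,0,0,0.015,1],[0,0,0,0,1],[0,0,0,0,1]]]'; python3 - <<'E'
from ring import *
s=ctrl.get_state();M=R.from_rotvec(s['tool_rot']).as_matrix();print(np.degrees(np.arctan2(M[1,0],M[0,0])),s['torque'])
ax=np.array([.541,.0198])
for n in("scene","side"):
    d=cam(n);z,v=ringz(d,ax,.1,.126);print(n,v[::2].astype(int).tolist())
d=cam("scene");cv2.imwrite("pics/s7.png",cv2.resize(d["pixels"][140:260,270:430],(800,600),interpolation=2)[:,:,::-1])
E
```

```text
time: 20.97
position: [0.5414, 0.0205, 0.1668]
tool_rot: [2.189, 2.253, 0.002]
ft_force: [0.3, 3.3, 5.3]
grip_width: 0.129
grip_force: 45.5
91.64019846567867 [ 0.79215574 -0.1760538   0.01940308]
time: 21.22
position: [0.5414, 0.0205, 0.1668]
tool_rot: [2.205, 2.237, 0.002]
ft_force: [1.3, 2.3, 5.3]
grip_width: 0.133
grip_force: 46.5
90.83121565960414 [ 0.68102016 -0.17745202  0.27970742]
scene [65, 65, 65, 65, 64, 64, 64, 62, 61, 59, 58, 51, 42, 35, 26, 22, 22, 21, 21, 24, 39, 52, 66, 79, 82, 85]
side [71, 71, 71, 71, 71, 71, 70, 70, 68, 67, 65, 60, 51, 42, 33, 33, 37, 40, 44, 55, 65, 76, 83, 89, 93, 99]
```

View pics/s7.png

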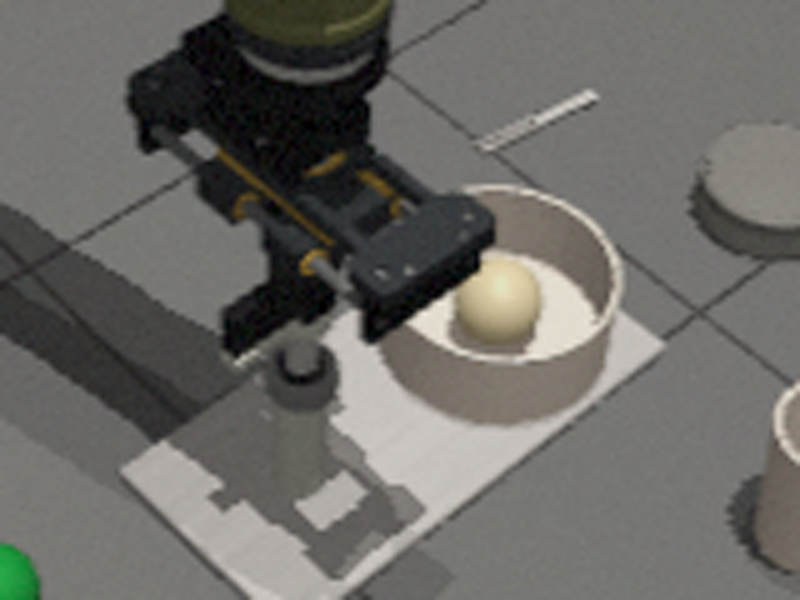

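The lever lies over the tongue, and the torque rise shows it is against its stop. The ring is at the mark, the soap is in the cup at (497,302), and the arm is still gripping. I'll hand it in.

```bash
python3 -c "
from bench import job;print(job.close_job())"
```

```text
the job is handed in; nothing more can be done
None
```

The job is handed in, but no verdict came back. By my measurements the soap rests in the cup, let go of, and the arm still holds the leg by the lever with about 46 N. The lever is closed against its stop and the ring is level with the collar to within about 1.5 mm, at 21 s of the 64 s limit.

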